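Raise the photo stand's telescoping camera column to its second stop and hold it

ROBOT

A 6-joint arm with a two-finger parallel gripper is mounted at the origin on the work surface. World frame = base frame: x ahead of the robot, y to its left, z up, the work surface at z = 0. Lengths are in m, angles in degrees, forces in N, time in s.
With the tool pointing down it reaches from about 0.3 to 0.75 m from the base axis. Payload 8.5 kg.
Tool frame: the origin (TCP) lies at the very end of the fingers, on their centre line; the grasp point (between the pads) lies 19 mm behind it (grip_depth is the distance from the TCP to the grasp point, in m); z points along the fingers, y is the line along which they close (so a half turn about z gives the same grasp; the last joint's range is limited). The gripper opens to 88 mm and grips with 3 to 60 N. Pads are 18 mm wide; open, the fingers measure 123 mm over their backs; the gripper's body (75 mm by 187 mm) begins 45 mm behind the grasp point.
Start: joints at [-77.023, 21.807, 74.336, -0, 83.858, -12.336], TCP at [0.235, -0.497, 0.218] pointing down, gripper open.
Joint ranges: [-178.18, 178.18], [-50.72, 133.34], [12.68, 142.11], [-81.47, 261.47], [9.98, 163.14], [-165.26, 165.26]. Speed limits (degrees/s): [136.94, 136.94, 180, 180, 180, 180].

INTERFACE

Orientations are given as a 3x3 rotation matrix whose columns are the frame's x, y, z axes.
In Python, from plant import * gives the robot as it stands.
- The arm moves only by the shell command python3 -m crank 'ROWS'. ROWS is JSON, a list of rows, each an object with "twist": the turn, a rotation vector about the tool's x, y, z in rad, a list of three; "linear": the shift along the tool's x, y, z in m, a list of three; "jaw": the finger opening in m, from 0 to 0.0881. A call has 1 to 5 rows; each row shifts and turns the commanded pose from where the row before left it, along the tool's axes as they then stand; what a row does not reach is not made up. A row lasts 1/10 s, in which the tool goes at most 50 mm and 8.59 degrees, less where a joint would pass 70% of its speed; a pose out of reach is approached as far as the arm can. A call is refused whole if a number of a shift passes 0.05 or a number of a turn 0.15, either way. A call with a gripper value outside its range is refused whole. The fingers move at their own pace and stop on an object; the grip force is fixed at half the most. Time passes only in rows, so rows that do not move let the fingers close. It gives the time, the measured TCP pose, the force, the opening and the grip force at its end, in the units of the state.
- observe(): the state, without advancing time (a new reading comes with each control period).
- get_image(name): name is "side" or "top"; returns a dict with "frame" (384x512x3 uint8, blue, green, red), "intrinsics" (3x3 intrinsics, pixels), "k1" (the pictures are not rectified: a ray, as slopes to the right and down, at radius r is drawn at 1 + k1 r^2 times it, then the intrinsics apply), "camera_from_world" (4x4, takes a point from world to camera coordinates). Camera axes: x right, y up, looking along -z (the intrinsics and any distortion apply to the point x, -y, -z); pixel columns grow to the right and rows downward; lengths in m; the calibration is good to about 2 mm. A picture is of the moment at which its call begins. There is no depth.
- hand_in(): hands the job in; it is judged then, once.
The state is a dict: "clock": time; "joint_positions": joint angles; "qvel": joint speeds; "joint_torque": joint torques, N m; "eef_pos": TCP position; "eef_rot": TCP orientation; "wrist_force": force on the tool from outside, world axes, zero at the start; "ft_torque": the same for the moment, N m; "opening": opening from 0.0 (shut) to 1.0 (fully open); "gripper_force": force on a finger pad.
Only numpy, scipy, OpenCV 4.12 (cv2) and the standard library are available. Lean on these libraries where they do the work, as an engineer would, in place of code of your own. Each camera call takes 0.05 s, during which the arm holds its last target. There are 200 camera calls.

TASK

Squeeze in the release button in the grip on top of the photo stand's telescoping column and, with it squeezed, pull the column up past its first stop until it is fully out at the second stop. Finish while holding it there by the grip, release still squeezed in, so that I can tighten the clamp ring: nothing else keeps it up. Do not touch the camera head, and leave the opened device's parts lying where they are.

Things in the scene. Friction and masses are not known exactly. Their poses are not given: they have to be found in the camera images.
- stand: Photo stand screwed to the bench. Origin: foot of the vertical column axis, on the bench (z = 0). Boom and white baseboard (270 x 200 x 12 mm, x -215 to +55, y -100 to +100 mm) reach to -x. Round the axis: dark steel square outer tube (30 x 30 mm), black clamp ring (49 mm across, top at 146 mm), which is open and not for the robot.
- grip: Black upright grip on top of the column, the stand's highest part: rounded block 34 (x) x 32 (y) x 52 mm high, axes parallel to the stand's. Origin: centre of its underside, 175 mm above the bench when down. Plain back face at y = -16 mm; the release button stands out of its +y side. 4 mm below its underside is the boom's bracket, 40 x 36 mm.
- grip_mid (a point): Point to take the grip at, fingers closing along the stand's y axis, one on the button, one on the plain back face: midway between back face and pressed button, at the height of the button's centre, 28 mm above the grip's underside, 24 mm below its top. 203 mm above the bench with the column down, 303 mm at the second stop.
- release_face (a point): Centre of the outer face of the release button (bare aluminium, 22 mm along x, 28 mm high) in the +y side of the grip. Released, this face is 23 mm from the column axis, so the grip measures 39 mm over the button; pressed, 34 mm.
- release (a joint): Travel of the button into the grip (towards the stand's -y): 0 out, 0.005 m fully in. Sprung: 3 N to start, 6.5 N fully in (a 30 N grip holds button and column well). It withdraws a locking pin at the foot of the column; the column is free once the button is in by more than 3 mm. It springs out when let go.
- column (a joint): How far the column is pulled up: 0 m down (at the start, locked by the pin), 0.050 m first stop (a hole where the pin catches if the button is not held in), 0.100 m second stop, the firm end of travel. No hole there: let go, the column (with boom and camera about 0.5 kg, 5 N) sinks back.
- camera_head: White camera head (56 x 44 x 30 mm, black round lens below) at the end of the boom, which runs from the column to the stand's -x (round, 15 mm across, axis 160 mm above the bench with the column down). Origin on the boom's axis, 140 mm from the column axis. Tilts a little about the boom. Not to be touched.
- shell: Open black plastic device housing, a trough 150 x 36 x 22 mm with gold contacts in it, lying lengthwise on the baseboard below the camera. Origin: centre of its underside, x along its length. To be left where it lies.
- cover: Flat black ribbed cover, 150 x 28 x 10 mm, lying on the bench beside the baseboard. Origin: centre of its underside, x along its length. To be left where it lies.
- board: Green circuit board, 140 x 26 mm, up to 14 mm high, lying on the bench beside the baseboard, on the other side from the cover. Origin: centre of its underside, x along its length. To be left where it lies.

How it is judged (in metres and radians):
On the way, in this order (a step that is already met when the one before it is completed fails the run):
1. the release button is squeezed in with the column still down (value of joint release above 0.0035 m and value of joint column below 0.01 m), for 0.1 s.
2. the column is pulled past its first stop with the release squeezed in (value of joint column above 0.056 m and value of joint release above 0.0035 m), for 0.1 s.
At the end, for the whole second after the job is handed in: The column is out at its second stop (within 6 mm of the end of its travel) and still, the fingers hold it by the grip with the release button squeezed in (more than 3.5 mm), and shell, cover and board lie within 20 mm of where they were (value of joint column above 0.094 m and velocity of joint column between -0.01 and 0.01 m/s and value of joint release above 0.0035 m and contact force between grip and the fingers above 3 N and not (distance of shell from where it was at the start of the episode above 0.02 m) and not (distance of cover from where it was at the start of the episode above 0.02 m) and not (distance of board from where it was at the start of the episode above 0.02 m)); the arm keeps its last pose, push and grip.
It fails at once if the camera head is touched (contact force between camera_head and the fingers above 1 N or contact force between camera_head and the arm above 1 N).
It fails at once if the opened device's parts are disturbed (distance of any of shell, cover, board from where it was at the start of the episode above 0.02 m).
It also fails if it takes over 32 s, if anything falls off the work surface, if the arm or the gripper's body presses on something with over 40 N, if the wrist force passes 120 N, or if a joint passes its speed limit or range.

## Working session

There is one attempt and no reset: what is moved stays moved. The work goes in short steps, Python scripts to look and compute and a shell command to move; the robot and the scene stay as the last step left them, time stands still between calls to the robot, and variables do not carry over. Pictures are saved under pics/ and viewed, at most 10 in all, crops included, and the job is handed in when it is done.

```bash
mkdir -p pics; python3 - <<'E'
from plant import *
import cv2,numpy as np
np.set_printoptions(precision=4,suppress=True)
o=observe();print(o)
for n in("side","top"):
    d=get_image(n);cv2.imwrite(f"pics/{n}0.png",d["frame"]);print(n,d["intrinsics"],d["k1"],d["camera_from_world"])
E
```

```text
{'clock': 0.0, 'joint_positions': array([-77.022 ,  21.8393,  74.3839,  -0.0004,  83.8572, -12.3361]), 'qvel': array([-0.0159,  0.0572, -0.0149, -0.0013, -0.016 ,  0.051 ]), 'joint_torque': array([  0.0019, -43.7925, -22.456 ,   0.0714,   0.0352,  -0.0001]), 'eef_pos': array([ 0.2351, -0.4969,  0.2171]), 'eef_rot': array([[ 0.904 ,  0.4276, -0.0003],
       [ 0.4276, -0.904 ,  0.0014],
       [ 0.0003, -0.0014, -1.    ]]), 'wrist_force': array([ 0.4667, -0.1888,  1.0717]), 'ft_torque': array([-0.025 ,  0.0014, -0.0541]), 'gripper_force': 0.0, 'opening': 0.9965506387484232}
side [[439.7991   0.     249.1986]
 [  0.     439.7991 191.6083]
 [  0.       0.       1.    ]] -0.1376805184480236 [[-0.7508 -0.6605  0.0083  0.42  ]
 [ 0.4108 -0.457   0.7889 -0.3088]
 [-0.5172  0.5958  0.6144 -0.7505]
 [ 0.      0.      0.      1.    ]]
top [[432.5247   0.     254.5338]
 [  0.     432.5247 189.2736]
 [  0.       0.       1.    ]] -0.08075562302016813 [[ 0.0191 -0.9998 -0.002   0.0487]
 [ 0.9976  0.0189  0.0671 -0.5122]
 [-0.067  -0.0032  0.9977 -0.9533]
 [ 0.      0.      0.      1.    ]]
```

View pics/side0.png

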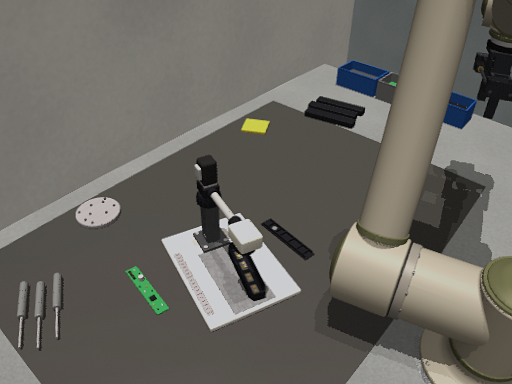

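View pics/top0.png

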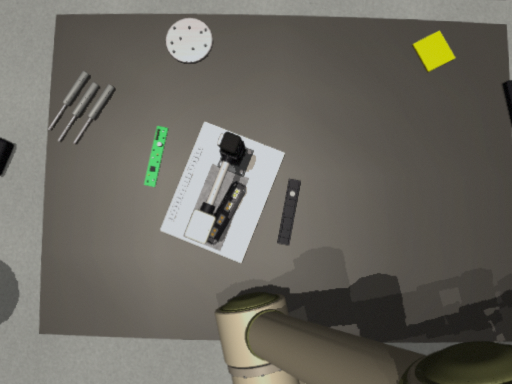

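The side view shows the grip at about (207,167), with the bright button on its left at (198,172). In the top view the grip is at (233,147), and the baseboard corners are at about (205,122), (284,153), (241,262) and (161,231). I'll fit the stand pose from the corners and check it against the grip in zoomed crops.

```bash
cat > h.py <<'E'
import cv2,numpy as np
from plant import *
from scipy.optimize import least_squares
np.set_printoptions(precision=4,suppress=True)
def proj(d,P):
    T=d["camera_from_world"];p=np.atleast_2d(P)@T[:3,:3].T+T[:3,3]
    s=np.c_[p[:,0]/-p[:,2],-p[:,1]/-p[:,2]];s=s*(1+d["k1"]*(s**2).sum(1,keepdims=True))
    K=d["intrinsics"];return s@K[:2,:2].T+K[:2,2]
def stand(q,L):
    c,s=np.cos(q[2]),np.sin(q[2]);L=np.atleast_2d(L)
    return np.c_[q[0]+c*L[:,0]-s*L[:,1],q[1]+s*L[:,0]+c*L[:,1],L[:,2]]
def box(x0,x1,y0,y1,z0,z1): return np.array([[x,y,z] for z in(z0,z1) for x,y in((x0,y0),(x1,y0),(x1,y1),(x0,y1))])
def crop(d,c,h,k,name,polys=()):
    u,v=c;im=cv2.resize(d["frame"][v-h:v+h,u-h:u+h],None,fx=k,fy=k,interpolation=cv2.INTER_CUBIC)
    for p,col in polys:
        cv2.polylines(im,[np.int32((p-[u-h,v-h]+.5)*k)],True,col,1)
    return im
E
python3 - <<'E'
from h import *
D={n:get_image(n) for n in("side","top")}
C=box(-.215,.055,-.1,.1,.012,.012)[:4]   # (-,-),(+,-),(+,+),(-,+)
g={"top":[[241,262],[284,153],[205,122],[161,231]],"side":[[298,290],[230,214],[162,249],[214,320]]}
ims=[];obs={}
for n in D:
    gray=cv2.cvtColor(D[n]["frame"],cv2.COLOR_BGR2GRAY)
    # edges by line fits: sample intensity step along normals of the sides
    c=np.array(g[n],float);ctr=c.mean(0);lines=[]
    for it in range(2):
        lines=[]
        for i in range(4):
            a,b=c[i],c[(i+1)%4];t=(b-a)/np.linalg.norm(b-a);m=np.array([t[1],-t[0]]);m*=np.sign(m@(a-ctr))
            P=[]
            for f in np.linspace(.08,.92,40):
                s=np.arange(-5,5.01,.25);q=np.float32(a+f*(b-a)+s[:,None]*m)
                v=cv2.remap(gray,q[:,0][None],q[:,1][None],cv2.INTER_LINEAR)[0].astype(float)
                dv=v[:-4]-v[4:];j=dv.argmax()
                if dv[j]>30:P.append(q[j+2])
            P=np.array(P);l=cv2.fitLine(P,cv2.DIST_HUBER,0,.01,.01).ravel();lines.append(l)
        for i in range(4):
            l,k=lines[i-1],lines[i];A=np.c_[l[:2],-k[:2]];s=np.linalg.solve(A,k[2:]-l[2:]);c[i]=l[2:]+s[0]*l[:2]
    obs[n]=c;print(n,c.round(1).tolist())
for ns in (["top"],["side"],["top","side"]):
    f=lambda q:np.concatenate([(proj(D[n],stand(q,C))-obs[n]).ravel() for n in ns])
    r=least_squares(f,[.5,.05,-.3],loss="soft_l1");print(ns,r.x,np.degrees(r.x[2]),f(r.x).round(1))
q=r.x
for n,c,h in(("side",(207,180),45),("top",(233,155),45)):
    G=[box(-.017,.017,-.016,.016,z,z)[:4] for z in(.175,.227)]+[np.array([[-.011,.023,z1] if k<0 else [.011,.023,z1] for k,z1 in((-1,.189),(1,.189),(1,.217),(-1,.217))])]
    ims.append(crop(D[n],c,h,4,"",[]));ims.append(crop(D[n],c,h,4,"",[(proj(D[n],stand(q,b)),col) for b,col in zip(G,((0,0,255),(0,255,255),(0,255,0)))]))
cv2.imwrite("pics/c1.png",np.vstack([np.hstack(ims[:2]),np.hstack(ims[2:])])[:, :][::1])
im=cv2.imread("pics/c1.png");cv2.imwrite("pics/c1.png",cv2.resize(im,(600,600)))
o=observe();R=o["eef_rot"];y=R[:,1];print("yaw tool y",np.degrees(np.arctan2(y[1],y[0])),"stand y",np.degrees(q[2])+90)
E
```

```text
side [[301.2, 290.1], [239.8, 212.4], [160.3, 239.1], [209.8, 329.9]]
top [[240.7, 263.1], [284.7, 152.5], [203.7, 120.6], [159.1, 230.1]]
['top'] [ 0.581   0.1037 -0.3596] -20.601977494441616 [ 0.2  0.5  0.4 -0.3 -0.1 -0.3 -0.6  0.2]
['side'] [ 0.5816  0.1045 -0.3585] -20.53783440451248 [ 0.1  0.2 -0.3 -0.1  0.1 -0.1 -0.  -0. ]
['top', 'side'] [ 0.5813  0.1041 -0.3592] -20.578087191811612 [ 0.1  0.3  0.2 -0.5 -0.2 -0.5 -0.7  0.   0.3  0.2 -0.  -0.1  0.3 -0.1
  0.1 -0.1]
yaw tool y -64.68641744604807 stand y 69.42191280818838
```

View pics/c1.png

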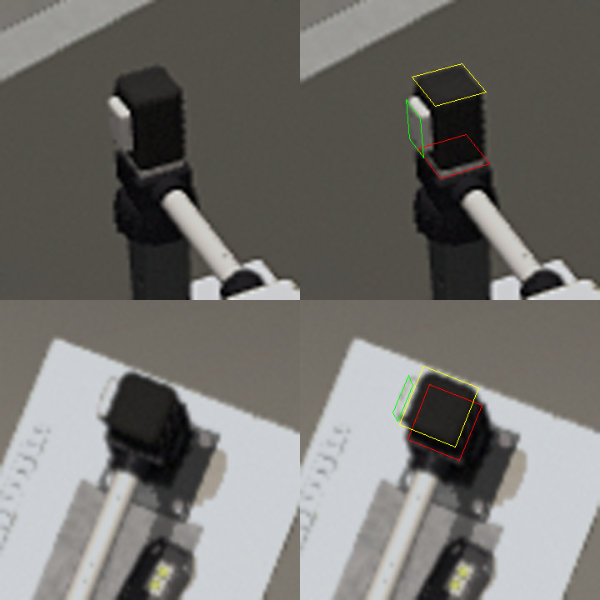

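The joint fit agrees within 1 px, and the overlay lies on the grip and button. The stand is at (0.581, 0.104) with a yaw of -20.6°. The grasp target is (0.5816, 0.1050), TCP z 0.184. From here that is tool x +0.571, tool y -0.396 and a tool z turn of +0.801 rad. I'll go above it first.

```bash
python3 -m crank '[{"twist":[0,0,0],"linear":[0.038,-0.0264,-0.010],"jaw":0.088},{"twist":[0,0,0],"linear":[0.038,-0.0264,-0.010],"jaw":0.088},{"twist":[0,0,0],"linear":[0.038,-0.0264,-0.010],"jaw":0.088},{"twist":[0,0,0],"linear":[0.038,-0.0264,-0.010],"jaw":0.088},{"twist":[0,0,0],"linear":[0.038,-0.0264,-0.010],"jaw":0.088}]'
python3 -m crank '[{"twist":[0,0,0],"linear":[0.038,-0.0264,-0.010],"jaw":0.088},{"twist":[0,0,0],"linear":[0.038,-0.0264,0],"jaw":0.088},{"twist":[0,0,0],"linear":[0.038,-0.0264,0],"jaw":0.088},{"twist":[0,0,0],"linear":[0.038,-0.0264,0],"jaw":0.088},{"twist":[0,0,0],"linear":[0.038,-0.0264,0],"jaw":0.088}]'
```

```text
clock: 0.7
eef_pos: [0.351, -0.2949, 0.268]
eef_rot: [[0.904, 0.427, 0.0], [0.427, -0.904, 0.0], [0.0, -0.0, -1.0]]
wrist_force: [1.3, 0.1, -0.8]
opening: 0.995
gripper_force: 0.0
clock: 1.2
eef_pos: [0.4663, -0.0942, 0.2777]
eef_rot: [[0.904, 0.427, 0.0], [0.427, -0.904, -0.0], [0.0, 0.0, -1.0]]
wrist_force: [-0.0, -0.6, -0.4]
opening: 1.0
gripper_force: 0.0
```

```bash
python3 -m crank '[{"twist":[0,0,0],"linear":[0.038,-0.0264,0],"jaw":0.088},{"twist":[0,0,0],"linear":[0.038,-0.0264,0],"jaw":0.088},{"twist":[0,0,0],"linear":[0.038,-0.0264,0],"jaw":0.088},{"twist":[0,0,0],"linear":[0.038,-0.0264,0],"jaw":0.088},{"twist":[0,0,0],"linear":[0.038,-0.0264,0],"jaw":0.088}]'
python3 -m crank '[{"twist":[0,0,0.14],"linear":[0,0,0],"jaw":0.088},{"twist":[0,0,0.14],"linear":[0,0,0],"jaw":0.088},{"twist":[0,0,0.14],"linear":[0,0,0],"jaw":0.088},{"twist":[0,0,0.14],"linear":[0,0,0],"jaw":0.088},{"twist":[0,0,0.14],"linear":[0,0,0],"jaw":0.088}]'
python3 -m crank '[{"twist":[0,0,0.10],"linear":[0,0,0],"jaw":0.088},{"twist":[0,0,0],"linear":[0,0,0],"jaw":0.088},{"twist":[0,0,0],"linear":[0,0,0],"jaw":0.088}]'
python3 - <<'E'
from h import *
o=observe();R=o["eef_rot"];print(o["joint_positions"],o["eef_pos"],R)
S=np.radians(69.422);print("yaw err",np.degrees(np.arctan2(R[1,1],R[0,1]))+180-69.422)
print("to go in tool axes",R.T@(np.array([.5816,.105,.184])-o["eef_pos"]))
q=[.5813,.1041,-.3592]
ims=[]
for n,c,h in(("side",(207,165),75),("top",(233,155),75)):
    d=get_image(n);P=[(proj(d,stand(q,box(-.017,.017,-.016,.016,z,z)[:4])),(0,255,255)) for z in(.175,.227)]
    ims.append(crop(d,c,h,4,"",P))
cv2.imwrite("pics/c2.png",cv2.resize(np.hstack(ims),(800,400)))
E
```

```text
clock: 1.7
eef_pos: [0.5817, 0.1065, 0.2775]
eef_rot: [[0.904, 0.428, -0.0], [0.428, -0.904, -0.0], [-0.0, -0.0, -1.0]]
wrist_force: [-0.6, -1.9, 0.1]
opening: 0.998
gripper_force: 0.0
clock: 2.2
eef_pos: [0.581, 0.1046, 0.2774]
eef_rot: [[0.965, -0.261, -0.001], [-0.261, -0.965, 0.0], [-0.001, 0.0, -1.0]]
wrist_force: [-1.2, 0.9, 0.1]
opening: 0.998
gripper_force: 0.0
clock: 2.5
eef_pos: [0.5811, 0.1045, 0.2775]
eef_rot: [[0.937, -0.348, -0.0], [-0.348, -0.937, 0.0], [-0.0, 0.0, -1.0]]
wrist_force: [-0.4, 1.0, 0.3]
opening: 1.001
gripper_force: 0.0
[ -1.2832  24.1908  60.6998  -0.0004  95.1268 109.081 ] [0.5811 0.1045 0.2775] [[ 0.9375 -0.348  -0.0003]
 [-0.348  -0.9375  0.    ]
 [-0.0003  0.0001 -1.    ]]
yaw err 0.2138074538545851
to go in tool axes [ 0.0004 -0.0007  0.0935]
```

View pics/c2.png

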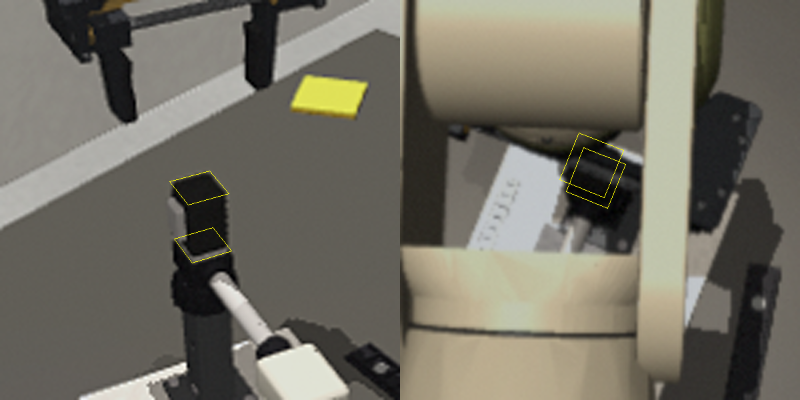

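In the side crop the fingertips (about (125,120) and (260,85)) seem higher above the grip than a TCP z of 0.2775 implies. I'll check by projecting the tips.

```bash
python3 - <<'E'
from h import *
o=observe();R=o["eef_rot"];p=o["eef_pos"]
d=get_image("side")
for z in (0,-.019,-.04):
  for y in(-.044,0,.044): 
    u=proj(d,p+R@[0,y,z])[0];print(z,y,u,(u-[132,90])*400/150)
u=proj(d,p+R@[0,0,.05])[0];print((u-[132,90])*400/150)
E
```

```text
0 -0.044 [182.73   143.2606] [135.2801 142.0284]
0 0 [204.7522 137.4594] [194.006  126.5585]
0 0.044 [225.9693 131.917 ] [250.5849 111.7787]
-0.019 -0.044 [181.8864 134.2847] [133.0305 118.0926]
-0.019 0 [204.2292 128.5799] [192.6113 102.8798]
-0.019 0.044 [225.7423 123.1412] [249.9795  88.3764]
-0.04 -0.044 [180.9361 124.0771] [130.4964  90.8722]
-0.04 0 [203.6407 118.4893] [191.042   75.9714]
-0.04 0.044 [225.4875 113.1758] [249.3    61.802]
[197.5611 185.9665]
```

```bash
python3 - <<'E'
from h import *
o=observe();R=o["eef_rot"];p=o["eef_pos"]
d=get_image("side")
d["frame"]=np.clip(d["frame"].astype(float)*2,0,255).astype(np.uint8)
P=[(proj(d,np.array([p+R@[x,y,z] for x in(-.009,.009) for z in(0,)])),(0,255,0)) for y in(-.044,.044)]
P+=[(proj(d,np.array([p+R@[x,y,-.019] for x in(-.009,.009)])),(0,0,255)) for y in(-.044,.044)]
cv2.imwrite("pics/c3.png",np.hstack([crop(d,(205,140),40,5,"",P),crop(d,(205,140),40,5,"")]))
E
```

```text
(no output)
```

View pics/c3.png

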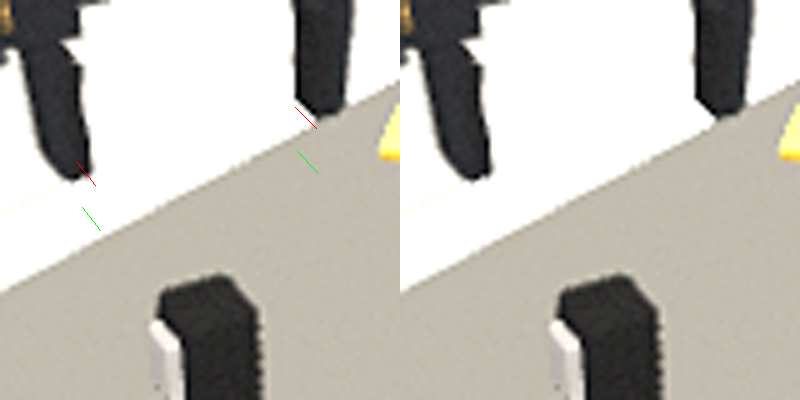

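The open fingertips sit about 20 mm behind the nominal TCP. That fits linkage fingers that advance as they close. I'll close to 55 mm while descending and look again at pad height before squeezing.

```bash
python3 -m crank '[{"twist":[0,0,0.003],"linear":[0,-0.0007,0.025],"jaw":0.07},{"twist":[0,0,0],"linear":[0,0,0.025],"jaw":0.06},{"twist":[0,0,0],"linear":[0,0,0.025],"jaw":0.055},{"twist":[0,0,0],"linear":[0,0,0.0185],"jaw":0.055},{"twist":[0,0,0],"linear":[0,0,0],"jaw":0.055}]'
python3 -m crank '[{"twist":[0,0,0],"linear":[0,0,0],"jaw":0.055},{"twist":[0,0,0],"linear":[0,0,0],"jaw":0.055},{"twist":[0,0,0],"linear":[0,0,0],"jaw":0.055}]'
python3 - <<'E'
from h import *
o=observe();R=o["eef_rot"];p=o["eef_pos"];print(R.T@(np.array([.5816,.105,.184])-p))
d=get_image("side")
d["frame"]=np.clip(d["frame"].astype(float)*2,0,255).astype(np.uint8)
w=o["opening"]*.044
P=[(proj(d,np.array([p+R@[x,y,z] for x in(-.009,.009) for z in(0,)])),(0,255,0)) for y in(-w,w)]
P+=[(proj(d,np.array([p+R@[x,y,-.019] for x in(-.009,.009)])),(0,0,255)) for y in(-w,w)]
cv2.imwrite("pics/c4.png",np.hstack([crop(d,(205,165),40,5,"",P),crop(d,(205,165),40,5,"")]))
E
```

```text
clock: 3.2
eef_pos: [0.5803, 0.1052, 0.1818]
eef_rot: [[0.936, -0.353, -0.005], [-0.353, -0.936, 0.0], [-0.005, 0.002, -1.0]]
wrist_force: [0.2, 0.1, -0.0]
opening: 0.622
gripper_force: 0.0
clock: 3.5
eef_pos: [0.5818, 0.1052, 0.1853]
eef_rot: [[0.936, -0.353, 0.002], [-0.353, -0.936, -0.0], [0.002, -0.001, -1.0]]
wrist_force: [-0.3, -0.0, -0.0]
opening: 0.623
gripper_force: 0.0
[-0.0001  0.0003  0.0013]
```

View pics/c4.png

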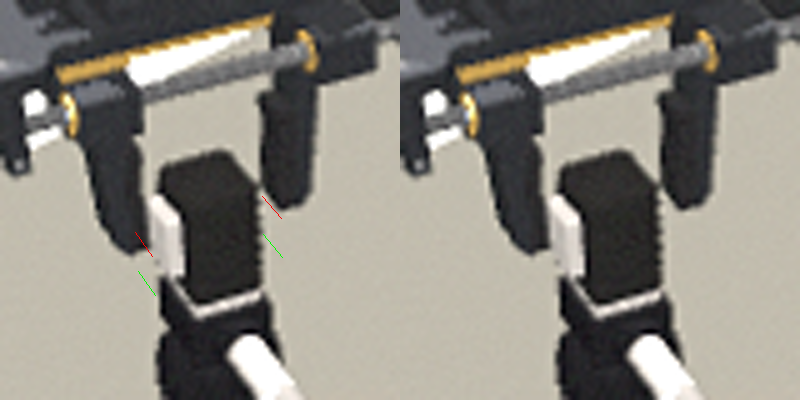

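Both finger ends again lie at the red line, 19 mm short of the reported TCP. The gap from gripper body to grip top is also about 19 mm larger than intended. So the fingers are really about 18 mm high, with the tips only at mid-button. I'll go down 17 mm and look again.

```bash
python3 -m crank '[{"twist":[0,0,0],"linear":[0,0,0.009],"jaw":0.055},{"twist":[0,0,0],"linear":[0,0,0.0085],"jaw":0.055},{"twist":[0,0,0],"linear":[0,0,0],"jaw":0.055},{"twist":[0,0,0],"linear":[0,0,0],"jaw":0.055}]'
python3 - <<'E'
from h import *
o=observe();R=o["eef_rot"];p=o["eef_pos"];print(R.T@(np.array([.5816,.105,.184])-p))
d=get_image("side")
d["frame"]=np.clip(d["frame"].astype(float)*2,0,255).astype(np.uint8)
w=.0275
P=[(proj(d,np.array([p+R@[x,y,-.019] for x in(-.009,.009)])),(0,0,255)) for y in(-w,w)]
P+=[(proj(d,np.array([p+R@[x,y,-.038] for x in(-.009,.009)])),(255,0,0)) for y in(-w,w)]
cv2.imwrite("pics/c5.png",np.hstack([crop(d,(205,165),40,5,"",P),crop(d,(205,165),40,5,"")]))
E
```

```text
clock: 3.95
eef_pos: [0.5813, 0.1051, 0.1663]
eef_rot: [[0.935, -0.353, -0.001], [-0.353, -0.935, 0.0], [-0.001, 0.0, -1.0]]
wrist_force: [0.6, 0.4, -0.5]
opening: 0.628
gripper_force: 0.0
[ 0.0003  0.     -0.0177]
```

View pics/c5.png

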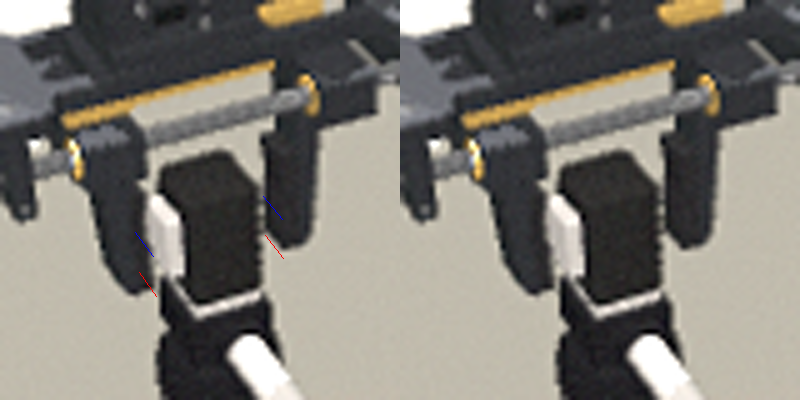

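The finger ends are now just below the button's lower edge (left tip about (138,290), right about (290,245)). The pads cover the button and the body stays clear above the grip. Squeezing now.

```bash
for i in 1 2; do python3 -m crank '[{"twist":[0,0,0],"linear":[0,0,0],"jaw":0.02},{"twist":[0,0,0],"linear":[0,0,0],"jaw":0.02},{"twist":[0,0,0],"linear":[0,0,0],"jaw":0.02},{"twist":[0,0,0],"linear":[0,0,0],"jaw":0.02},{"twist":[0,0,0],"linear":[0,0,0],"jaw":0.02}]'; done
```

```text
clock: 4.5
eef_pos: [0.5813, 0.1047, 0.1668]
eef_rot: [[0.935, -0.354, -0.0], [-0.354, -0.935, -0.001], [0.0, 0.001, -1.0]]
wrist_force: [-1.1, -2.1, 2.5]
opening: 0.383
gripper_force: 30.0
clock: 5.0
eef_pos: [0.5813, 0.1047, 0.1668]
eef_rot: [[0.935, -0.354, -0.0], [-0.354, -0.935, -0.001], [0.0, 0.001, -1.0]]
wrist_force: [-1.1, -5.0, 3.3]
opening: 0.385
gripper_force: 30.0
```

The opening is 33.8 mm at 30 N, so the button is fully in and the grip well centred. Pulling up.

```bash
python3 -m crank '[{"twist":[0,0,0],"linear":[0,0,-0.004],"jaw":0.02},{"twist":[0,0,0],"linear":[0,0,-0.006],"jaw":0.02},{"twist":[0,0,0],"linear":[0,0,-0.006],"jaw":0.02},{"twist":[0,0,0],"linear":[0,0,-0.006],"jaw":0.02},{"twist":[0,0,0],"linear":[0,0,-0.006],"jaw":0.02}]'
```

```text
clock: 5.5
eef_pos: [0.5812, 0.1047, 0.1935]
eef_rot: [[0.935, -0.354, -0.002], [-0.354, -0.935, -0.001], [-0.002, 0.001, -1.0]]
wrist_force: [1.1, -5.1, -6.5]
opening: 0.383
gripper_force: 30.0
```

It rises freely (6.5 N, about the weight). Continuing.

```bash
for i in 1 2; do python3 -m crank '[{"twist":[0,0,0],"linear":[0,0,-0.006],"jaw":0.02},{"twist":[0,0,0],"linear":[0,0,-0.006],"jaw":0.02},{"twist":[0,0,0],"linear":[0,0,-0.006],"jaw":0.02},{"twist":[0,0,0],"linear":[0,0,-0.006],"jaw":0.02},{"twist":[0,0,0],"linear":[0,0,-0.006],"jaw":0.02}]';done
```

```text
clock: 6.0
eef_pos: [0.5812, 0.1047, 0.2235]
eef_rot: [[0.935, -0.354, -0.002], [-0.354, -0.935, -0.001], [-0.002, 0.001, -1.0]]
wrist_force: [1.4, -4.7, -7.0]
opening: 0.379
gripper_force: 30.0
clock: 6.5
eef_pos: [0.5812, 0.1047, 0.2534]
eef_rot: [[0.935, -0.354, -0.003], [-0.354, -0.935, -0.001], [-0.002, 0.001, -1.0]]
wrist_force: [1.4, -5.7, -7.3]
opening: 0.38
gripper_force: 30.0
```

```bash
python3 -m crank '[{"twist":[0,0,0],"linear":[0,0,-0.004],"jaw":0.02},{"twist":[0,0,0],"linear":[0,0,-0.004],"jaw":0.02},{"twist":[0,0,0],"linear":[0,0,-0.003],"jaw":0.02},{"twist":[0,0,0],"linear":[0,0,-0.001],"jaw":0.02},{"twist":[0,0,0],"linear":[0,0,0],"jaw":0.02}]'
python3 -m crank '[{"twist":[0,0,0],"linear":[0,0,-0.0008],"jaw":0.02},{"twist":[0,0,0],"linear":[0,0,0],"jaw":0.02}]'
```

```text
clock: 7.0
eef_pos: [0.5812, 0.1047, 0.2656]
eef_rot: [[0.935, -0.354, -0.002], [-0.354, -0.935, -0.001], [-0.002, 0.001, -1.0]]
wrist_force: [0.6, -4.3, -5.2]
opening: 0.378
gripper_force: 30.0
clock: 7.2
eef_pos: [0.5812, 0.1047, 0.2662]
eef_rot: [[0.935, -0.354, -0.002], [-0.354, -0.935, -0.001], [-0.002, 0.001, -1.0]]
wrist_force: [-0.1, -5.4, -6.2]
opening: 0.377
gripper_force: 30.0
```

```bash
python3 -m crank '[{"twist":[0,0,0],"linear":[0,0,-0.0008],"jaw":0.02},{"twist":[0,0,0],"linear":[0,0,0],"jaw":0.02},{"twist":[0,0,0],"linear":[0,0,-0.0005],"jaw":0.02},{"twist":[0,0,0],"linear":[0,0,0],"jaw":0.02},{"twist":[0,0,0],"linear":[0,0,0],"jaw":0.02}]'
python3 - <<'E'
from h import *
q=[.5813,.1041,-.3592];d=get_image("side")
d["frame"]=np.clip(d["frame"].astype(float)*2,0,255).astype(np.uint8)
P=[(proj(d,stand(q,box(-.017,.017,-.016,.016,z,z)[:4])),(0,255,255)) for z in(.275,.327)]
cv2.imwrite("pics/c6.png",np.hstack([crop(d,(205,140),50,4,"",P),crop(d,(205,140),50,4,"")]))
E
```

```text
clock: 7.7
eef_pos: [0.5812, 0.1047, 0.2669]
eef_rot: [[0.935, -0.354, -0.003], [-0.354, -0.935, -0.001], [-0.003, 0.002, -1.0]]
wrist_force: [0.4, -5.0, -8.7]
opening: 0.382
gripper_force: 30.0
```

View pics/c6.png

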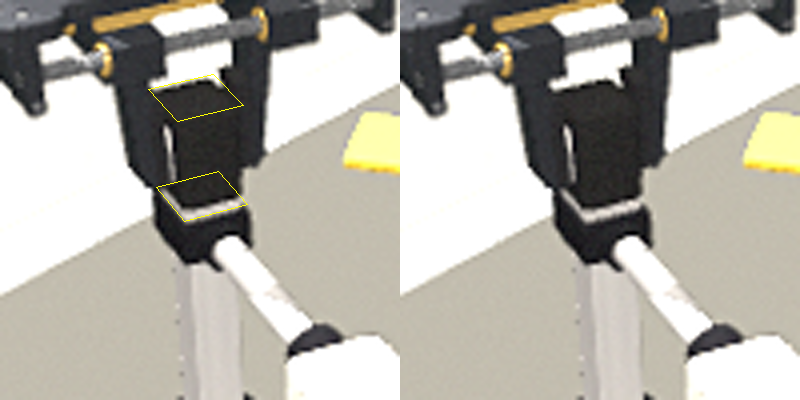

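The grip is at the 100 mm outline (underside about (200,205)), the button is pressed between the pads, and the force rises as the column meets its stop. Handing in.

```bash
python3 -c "
from plant import *
print(hand_in())"
```

```text
the job is handed in; nothing more can be done
None
```

The job is handed in: the column is up at its second stop (about 100 mm), held by the grip at 30 N with the release fully squeezed in; the arm never went near the camera head or the device parts, though I got no verdict back and took no final picture of the parts.

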